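# Find and press the hidden catch of the match safe

## Robot

A 6-joint arm with a two-finger parallel gripper is mounted at the origin on a cart in front of the work surface, level with it; the furniture and walls round the work are solid. World frame = base frame: x ahead of the robot, y to its left, z up, the work surface at z = 0. Lengths are in mm, angles in rad, forces in N, time in s.
With the tool pointing down it reaches from about 300 to 750 mm from the base axis. Payload 8.5 kg.
Tool frame: the origin (TCP) lies where the fingers leave the gripper's body, on its centre line; the fingertips stand 73 mm ahead of it and the grasp point (between the pads) lies 54 mm ahead of it (robot.grip_point_offset is the distance from the TCP to the grasp point, in mm); z points along the fingers, y is the line along which they close (so a half turn about z gives the same grasp; the last joint's range is limited). The gripper opens to 85 mm and grips with 20 to 120 N. Pads are 22 mm wide; open, the fingers measure 114 mm over their backs; the gripper's body (76 mm by 85 mm) begins 54 mm behind the grasp point. The pads swing forward as they close: fully open they stand 13 mm farther back than shut.
Start: joints at [1.126, 0.381, 1.297, -0, 1.464, -0.215], TCP at [125.273, 535.525, 303.922] pointing down, gripper open.
Joint ranges: [-3.11, 3.11], [-0.89, 2.33], [0.22, 2.48], [-1.42, 4.56], [0.17, 2.85], [-2.88, 2.88]. Speed limits (rad/s): [2.39, 2.39, 3.14, 3.14, 3.14, 3.14].

## Interface

Orientations are given as a unit quaternion [w, x, y, z].
In Python, from rig import robot, grab_frame, workorder gives the robot as it stands.
- The arm moves only by the tool play_rows, never from a script. Its argument "motion" is text: rows parted by semicolons, each of 7 numbers parted by spaces: the turn, a rotation vector about the tool's x, y, z in units of 180 degrees (1.0 is 180 degrees), then the shift along the tool's x, y, z in units of 0.4 m (1.0 is 0.4 m), then the closure, from 0 (fully open) to 1 (shut). A call has 1 to 8 rows; each row is the pose to reach, as a shift and turn from the pose commanded when the call began, along the tool's axes at that moment, turning the shorter way round; what a row does not reach only later rows make up. A row lasts 1/8 s, in which the tool goes at most 62.5 mm and 10.7 degrees, less where a joint would pass 70% of its speed; a pose out of reach is approached as far as the arm can. A call with a number of a shift or a turn outside -1 to 1 is refused whole. A call with a gripper value outside its range is refused whole. The fingers move at their own pace and stop on an object; "force" is the grip in N (left out, the last holds). Time passes only in rows, so rows that repeat a pose let the fingers close. It gives the time, the measured TCP pose, the force, the opening and the grip force at its end, in the units of the state.
- robot.get_state(): the state, without advancing time (a new reading comes with each control period).
- grab_frame(name): name is "scene" or "side" or "wrist"; returns a dict with "pixels" (400x640x3 uint8, red, green, blue), "range_z" (400x640 float32, mm along the optical axis (not along the pixel's ray), 0 where there is no reading), "camera_matrix" (3x3 intrinsics, pixels), "rvec" (rotation vector, rad) and "tvec" (3), from world to camera coordinates, as OpenCV has them. Camera axes: x right, y down, z forward; pixel columns grow to the right and rows downward; lengths in mm; the calibration is good to about 2 mm. A picture is of the moment at which its call begins.
- workorder.sign_off(): hands the job in; it is judged then, once.
The state is a dict: "t": time; "joints": joint angles; "dq": joint speeds; "tau": joint torques, N m; "position": TCP position; "ee_rot": TCP orientation; "contact_force": force on the tool from outside, world axes, zero at the start; "wrist_torque": the same for the moment, N m; "finger_gap": opening from 0.0 (shut) to 1.0 (fully open); "grasp_force": force on a finger pad.
Only numpy, scipy, OpenCV 4.12 (cv2) and the standard library are available. Lean on these libraries where they do the work, as an engineer would, in place of code of your own. Each camera call takes 0.05 s, during which the arm holds its last target. There are 200 camera calls.

## Task

Open the white child-safe match safe on the board: feel across its flat top for the one grey pad that gives, using gentle fingertip presses on the pads, and press that hidden catch down so that the blue drawer springs fully out. Then take the hand away. Do not touch the match box in the drawer, and leave everything else standing where it is.

Things in the scene. Friction and masses are not known exactly. Their poses are not given: they have to be found in the camera images.
- board: fixed wooden board 430x530x18 mm laid over the sink; its top is about 0.197 m above z = 0; origin under its centre
- match_safe: child-safe match safe: white box 150 (its x) x 280 (its y) x 64 mm high, fixed on the board. Origin at the centre of its underside, z up; its front (-x) faces the robot, turned by up to 0.6 rad. Its flat top has five alike square openings 46 mm wide in a row along y, at x = 0, y = -100, -50, 0, 50, 100 mm, with 4 mm white bars between, each filled by a grey 44 mm pad, its top 2 mm below the panel
- match_drawer (a joint): slide of the blue-fronted drawer in the safe's front: 0 = shut and latched, 0.06 m = sprung fully out, along the safe's -x. It cannot be pulled: its front is flush and it springs out by itself within about a second once the catch is pressed, and then stays out
- match_box: the loose paper match box, 34x54x14 mm, lying in the tray of the drawer (unseen while it is shut); origin under its centre
- recess_0 (a point): centre of the top of the unpressed grey pad in opening 0 of the safe (0 at the safe's -y end, the robot's right; 4 at its +y end); axes as the safe's. Any one of the five pads may be the catch, the other four are rigid; all look alike. The catch starts to give at about 1.2 N, sinks straight down by up to 7 mm (3.7 N there), frees the drawer after 4 mm, springs up when let go
- recess_1 (a point): centre of the top of the unpressed grey pad in opening 1 of the safe (0 at the safe's -y end, the robot's right; 4 at its +y end); axes as the safe's. It may be the catch or a rigid dummy, as recess_0 says
- recess_2 (a point): centre of the top of the unpressed grey pad in opening 2 of the safe (0 at the safe's -y end, the robot's right; 4 at its +y end); axes as the safe's. It may be the catch or a rigid dummy, as recess_0 says
- recess_3 (a point): centre of the top of the unpressed grey pad in opening 3 of the safe (0 at the safe's -y end, the robot's right; 4 at its +y end); axes as the safe's. It may be the catch or a rigid dummy, as recess_0 says
- recess_4 (a point): centre of the top of the unpressed grey pad in opening 4 of the safe (0 at the safe's -y end, the robot's right; 4 at its +y end); axes as the safe's. It may be the catch or a rigid dummy, as recess_0 says
- salt_shaker: the loose steel and glass salt shaker, 44x44x89, standing at the back of the board; origin under its centre
- pepper_shaker: the loose steel and glass pepper shaker, 44x44x89, like the salt shaker and standing near it; origin under its centre
- spoon_rest: the loose small blue and white boat-shaped spoon rest, 38x68x16, at the back of the board; origin under its centre
- cork: the loose cork bottle stopper, 24x26x31, standing on the safe's top panel behind the row of pads; origin under its centre
- glass_bowl: a loose clear glass bowl, 117x117x50, on the worktop left of the board; origin under its centre
- flask: a loose small conical glass flask, 69x69x105, on the worktop left of the board; origin under its centre
- store_jar: a loose tall glass storage jar with a grey lid, 104x104x198, on the worktop at the back left; origin under its centre

How it is judged:
By the outcome, as a careful person would: the job done as asked, in the order asked, and still so for the second after the job is handed in, with the robot touching nothing.
It also fails if it takes over 54 s, if anything falls off the work surface, if the arm or the gripper's body presses on something with over 40 N, if the wrist force passes 120 N, or if a joint passes its speed limit or range.

## Working session

There is one attempt and no reset: what is moved stays moved. The work goes in short steps, Python scripts to look and compute and a tool call to move; the robot and the scene stay as the last step left them, time stands still between calls to the robot, and variables do not carry over. Pictures are saved under pics/ and viewed, at most 10 in all, crops included, and the job is handed in when it is done.

Besides the shell and the picture viewer there is one more tool, called after ">>>" by a JSON object that holds its "api" and its "payload". play_rows: Moves the arm, as the interface text tells. Its arguments: {"type":"object","properties":{"motion":{"type":"string"},"force":{"type":"number"}},"required":["motion"]}

```bash
mkdir -p pics; cat > h.py <<'E'
import numpy as np, cv2
from rig import robot, grab_frame, workorder
def snap(n,f):
    d=grab_frame(n); cv2.imwrite('pics/'+f+'.png',d['pixels'][:,:,::-1]); np.savez('pics/'+f+'.npz',**d); return d
def world(d,u,v,z=None):
    K=d['camera_matrix'];R=cv2.Rodrigues(np.array(d['rvec'],float))[0];t=np.array(d['tvec'],float).ravel()
    ray=np.linalg.inv(K)@np.array([u,v,1.]); c=-R.T@t; w=R.T@ray
    if z is None: s=float(np.median(d['range_z'][int(v)-1:int(v)+2,int(u)-1:int(u)+2]))
    else: s=(z-c[2])/w[2]
    return c+s*w
E
python3 - <<'E'
from h import *
s=robot.get_state();print(s)
snap('scene','s1');snap('side','d1')
E
```

```text
{'t': 0.0, 'joints': array([ 1.12567582e+00,  3.81260799e-01,  1.29825998e+00,  8.34986719e-06,
        1.46358885e+00, -2.15293270e-01]), 'dq': array([-3.79787323e-04,  8.08054124e-04,  9.27957441e-05,  1.42143076e-03,
       -2.32304453e-04,  8.01410787e-04]), 'tau': array([ 2.05158736e-03, -4.48448431e+01, -2.31281322e+01, -8.43395037e-05,
        4.66259124e-03, -2.63815099e-05]), 'position': array([125.21463457, 535.37612854, 303.27715766]), 'ee_rot': array([-2.49857677e-04,  1.14661289e-01,  9.93404355e-01, -7.16165375e-04]), 'contact_force': array([-0.48453569, -0.87634091, -0.33392994]), 'wrist_torque': array([-0.00035112, -0.02561563,  0.03098217]), 'grasp_force': 0.0, 'finger_gap': 0.9982762329907228}
```

View pics/s1.png

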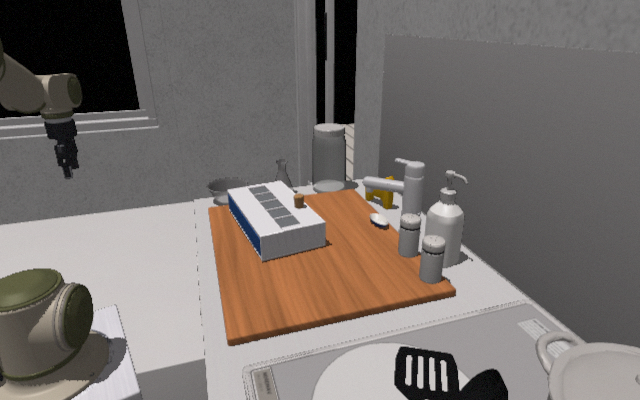

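View pics/d1.png

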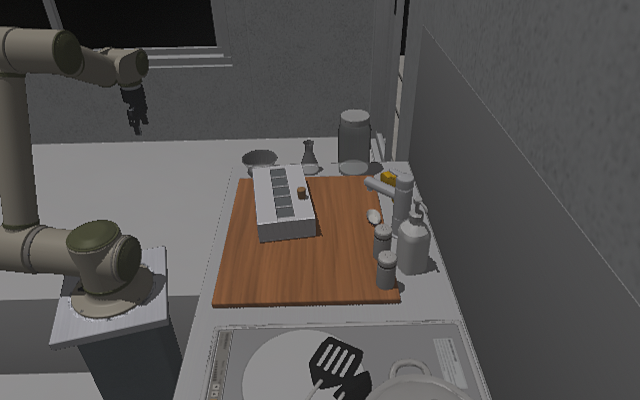

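The scene view shows the safe's top at about (230-322, 183-250) with five grey pads from (258,190) to (284,221), and the cork at (298,201). The side view shows it at (253-315, 165-240). I'll enlarge both.

```bash
python3 - <<'E'
import cv2,numpy as np
a=cv2.imread('pics/s1.png')[170:260,215:335];b=cv2.imread('pics/d1.png')[155:245,240:330]
a=cv2.resize(a,None,fx=6,fy=6,interpolation=cv2.INTER_CUBIC);b=cv2.resize(b,None,fx=6,fy=6,interpolation=cv2.INTER_CUBIC)
cv2.imwrite('pics/c1.png',a);cv2.imwrite('pics/c2.png',b)
E
```

```text
(no output)
```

View pics/c1.png

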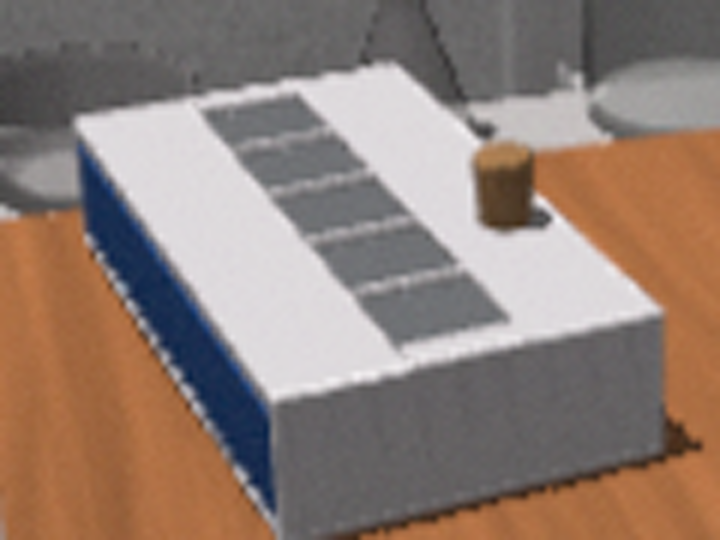

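View pics/c2.png

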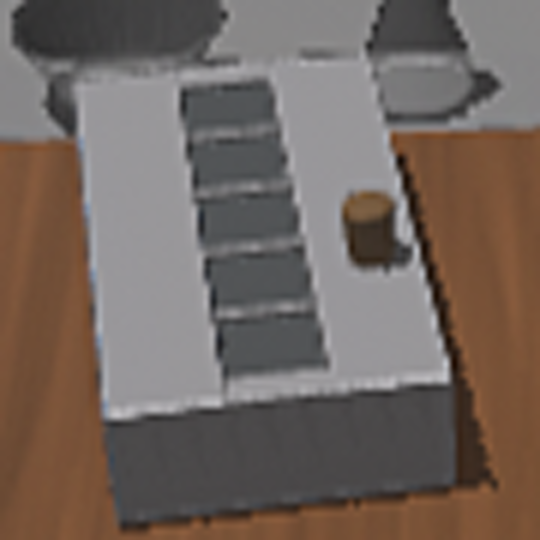

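The crops give the top's corners as c1 (78,120), (393,65), (662,312), (275,403) and c2 (78,85), (370,60), (448,380), (105,415). The cork is on the back half. Next I'll fit the pose.

```bash
cat > fit.py <<'E'
from h import *
from scipy.optimize import least_squares
L=np.array([[-75,140],[75,140],[75,-140],[-75,-140]],float)
D=[dict(np.load('pics/s1.npz')),dict(np.load('pics/d1.npz'))]
P=[np.array([[78,120],[393,65],[662,312],[275,403]])/6.+[215,170]-.4,np.array([[78,85],[370,60],[448,380],[105,415]])/6.+[240,155]-.4]
def pts(p,l,z): c,s=np.cos(p[2]),np.sin(p[2]); return np.c_[l@np.array([[c,s],[-s,c]])+p[:2],np.full(len(l),z)]
def res(p): return np.concatenate([(cv2.projectPoints(pts(p,L,p[3]),d['rvec'],d['tvec'],d['camera_matrix'],None)[0][:,0]-q).ravel() for d,q in zip(D,P)])
r=least_squares(res,[500,150,0,261.]);print(r.x,res(r.x).round(1))
p=r.x
print(pts(p,np.array([[0,y] for y in(-100,-50,0,50,100)]),p[3]-2).round(1))
# cork and depth z of the panel
d=D[1]; print('z',[world(d,240+x/6,155+y/6)[2].round(1) for x,y in((150,200),(160,300),(330,150),(380,330))])
print('cork base',world(d,240+370/6,155+262/6,p[3]))
E
python3 fit.py
```

```text
[ 5.16800693e+02 -2.20008939e+01 -1.21630933e-01  2.55207707e+02] [-0.2  0.3  0.8  0.3  0.1  0.6 -0.5  0.  -0.4 -0.6 -0.3 -1.1  0.7 -0.3
 -0.   0.3]
[[ 504.7 -121.3  253.2]
 [ 510.7  -71.6  253.2]
 [ 516.8  -22.   253.2]
 [ 522.9   27.6  253.2]
 [ 528.9   77.3  253.2]]
z [np.float64(260.1), np.float64(260.4), np.float64(260.8), np.float64(261.0)]
cork base [562.81383801 -76.22072362 255.2077069 ]
```

```bash
cat >> fit.py <<'E'
r=least_squares(lambda q:res([*q,261.]),[500,150,0]);p=r.x;print(p,np.abs(r.fun).max())
C=pts(p,np.array([[0,y] for y in(-100,-50,0,50,100)]),259.);print(C.round(1))
np.savez('pose.npz',p=p,C=C)
E
cat > go.py <<'E'
import sys
from h import *
from scipy.spatial.transform import Rotation as Ro
def go(t,yaw=None):
    "numbers to TCP target t, with tool y along safe y, pointing down"
    s=robot.get_state();q=s['ee_rot'];R=Ro.from_quat([q[1],q[2],q[3],q[0]])
    sh=R.inv().apply(np.array(t)-s['position'])/400
    T=np.load('pose.npz')['p'][2] if yaw is None else yaw
    Rt=Ro.from_matrix(np.array([[-np.cos(T),-np.sin(T),0],[-np.sin(T),np.cos(T),0],[0,0,-1.]]).T)
    Rt=Ro.from_matrix(np.c_[[-np.cos(T),-np.sin(T),0],[-np.sin(T),np.cos(T),0],[0,0,-1.]])
    print('turn',((R.inv()*Rt).as_rotvec()/np.pi).round(4),'shift',sh.round(4),'t',s['t'],'pos',s['position'].round(1),'F',s['contact_force'].round(2))
E
python3 fit.py|tail -6; python3 -c "
from go import *
C=np.load('pose.npz')['C'];go(C[2]+[0,0,175]);go([125,535,434])"
```

```text
[ 5.13823383e+02 -3.05941694e+01 -1.22863155e-01] 1.2871910099339061
[[ 501.6 -129.8  259. ]
 [ 507.7  -80.2  259. ]
 [ 513.8  -30.6  259. ]
 [ 520.    19.   259. ]
 [ 526.1   68.7  259. ]]
turn [-0.0004 -0.0001 -0.034 ] shift [-1.2682 -1.1569 -0.3254] t 0.1 pos [125.2 535.4 303.4] F [ 0.52  0.16 -0.27]
turn [-0.0004 -0.0001 -0.034 ] shift [ 0.0004 -0.0015 -0.3266] t 0.1 pos [125.2 535.4 303.4] F [ 0.52  0.16 -0.27]
```

>>> {"api": "play_rows", "payload": {"motion": "0 0 0 0 0 -0.16 1; 0 0 0 0 0 -0.33 1; 0 0 -0.034 -0.1 -0.1 -0.33 1; 0 0 -0.034 -0.2 -0.2 -0.33 1; 0 0 -0.034 -0.3 -0.3 -0.33 1; 0 0 -0.034 -0.4 -0.4 -0.33 1; 0 0 -0.034 -0.5 -0.5 -0.33 1; 0 0 -0.034 -0.6 -0.6 -0.33 1", "force": 40}}

```text
t: 1.1
position: [304.7, 245.5, 435.8]
ee_rot: [-0.0, 0.061, 0.998, -0.0]
contact_force: [-0.0, -0.2, -0.1]
finger_gap: 0.002
grasp_force: 0.0
```

```bash
python3 -c "
from go import *
C=np.load('pose.npz')['C'];go(C[2]+[0,0,175])"
```

```text
turn [-0. -0.  0.] shift [-0.6033 -0.6211  0.0044] t 1.1 pos [304.7 245.5 435.8] F [-0.03 -0.18 -0.09]
```

>>> {"api": "play_rows", "payload": {"motion": "0 0 0 -0.1 -0.1 0 1; 0 0 0 -0.2 -0.2 0 1; 0 0 0 -0.3 -0.3 0 1; 0 0 0 -0.4 -0.4 0 1; 0 0 0 -0.5 -0.5 0 1; 0 0 0 -0.6 -0.6 0 1; 0 0 0 -0.6 -0.6 0 1; 0 0 0 -0.6 -0.6 0 1"}}

```text
t: 2.1
position: [512.8, -20.2, 435.6]
ee_rot: [-0.0, 0.061, 0.998, 0.0]
contact_force: [0.5, 0.4, 0.5]
finger_gap: 0.002
grasp_force: 0.0
```

```bash
python3 -c "
from go import *
C=np.load('pose.npz')['C'];go(C[2]+[0,0,175]);snap('wrist','w1')"
```

```text
turn [ 0.0001 -0.0003 -0.0001] shift [-0.0057 -0.0254  0.0041] t 2.1 pos [512.8 -20.2 435.6] F [0.53 0.44 0.52]
```

View pics/w1.png

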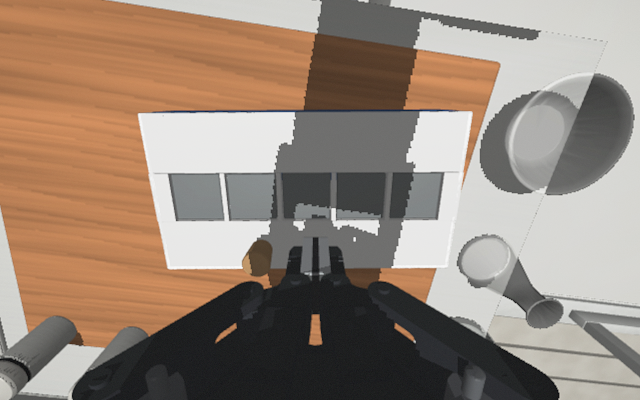

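The wrist view shows the pads in a row with pad 0 at left: centres about (197,197), (252,196), (306,196), (361,196), (416,196). The cork is at (257,257).

```bash
python3 - <<'E'
from go import *
d=dict(np.load('pics/w1.npz'))
Q=np.array([world(d,u,v,259.) for u,v in((197.5,197),(252,196.5),(306.5,196),(361,196),(415.5,195.5))]);print(Q.round(1))
print([world(d,u,v).round(1)[:3] for u,v in((197,197),(416,196),(200,140),(440,140))])
T=[world(d,u,v,261.) for u,v in((138,113),(473,111),(449,267),(169,268))];print(np.round(T,1),np.mean(T,0))
C=np.load('pose.npz')['C'];print((Q-C).round(1))
E
```

```text
[[ 500.8 -129.   259. ]
 [ 506.4  -79.   259. ]
 [ 512.1  -29.   259. ]
 [ 518.2   20.8  259. ]
 [ 523.9   70.6  259. ]]
[array([ 500.7, -129.4,  259. ]), array([524.4,  71. , 259.1]), array([ 450. , -112.7,  261.4]), array([475.2,  91.3, 261.1])]
[[ 422.  -158.6  261. ]
 [ 454.5  118.2  261. ]
 [ 602.7  102.1  261. ]
 [ 569.8 -175.1  261. ]] [512.25680116 -28.35102268 261.        ]
[[-0.8  0.9  0. ]
 [-1.3  1.3  0. ]
 [-1.7  1.6  0. ]
 [-1.7  1.8  0. ]
 [-2.2  1.9  0. ]]
```

```bash
python3 -c "
from go import *
C=np.array([[500.8+5.8*i,-129+49.9*i,259] for i in range(5)]);np.savez('pose.npz',p=[512.3,-29,-.117],C=C);go(C[2]+[0,0,80])"
```

```text
turn [ 0.0001 -0.     -0.0017] shift [-0.0026 -0.0236  0.2426] t 2.15 pos [512.5 -19.7 436. ] F [ 0.02  0.37 -0.52]
```

>>> {"api": "play_rows", "payload": {"motion": "0 0 0 -0.002 -0.023 0.1 1; 0 0 0 -0.002 -0.023 0.18 1; 0 0 0 -0.002 -0.023 0.22 1; 0 0 0 -0.002 -0.023 0.242 1; 0 0 0 -0.002 -0.023 0.242 1; 0 0 0 -0.002 -0.023 0.242 1"}}

```text
t: 2.9
position: [512.8, -29.5, 340.0]
ee_rot: [0.001, 0.061, 0.998, -0.0]
contact_force: [-0.3, 0.8, 0.5]
finger_gap: -0.003
grasp_force: 0.0
```

```bash
python3 -c "
from go import *
C=np.load('pose.npz')['C'];go(C[2]+[0,0,73])"
```

```text
turn [-0.0001  0.0005 -0.0018] shift [0.0011 0.0005 0.0201] t 2.9 pos [512.8 -29.5 340. ] F [-0.31  0.77  0.51]
```

>>> {"api": "play_rows", "payload": {"motion": "0 0 0 0 0 0.01 1; 0 0 0 0 0 0.015 1; 0 0 0 0 0 0.0175 1; 0 0 0 0 0 0.0175 1; 0 0 0 0 0 0.0175 1"}}

```text
t: 3.52
position: [512.7, -29.7, 332.2]
ee_rot: [0.0, 0.061, 0.998, -0.0]
contact_force: [0.2, -0.4, -0.4]
finger_gap: -0.004
grasp_force: 0.0
```

>>> {"api": "play_rows", "payload": {"motion": "0 0 0 0 0 0.0025 1; 0 0 0 0 0 0.0025 1; 0 0 0 0 0 0.0025 1"}}

```text
t: 3.9
position: [512.7, -29.7, 331.2]
ee_rot: [0.0, 0.061, 0.998, -0.0]
contact_force: [0.2, -0.5, 0.9]
finger_gap: -0.001
grasp_force: 0.4
```

>>> {"api": "play_rows", "payload": {"motion": "0 0 0 0 0 0.0025 1; 0 0 0 0 0 0.0025 1; 0 0 0 0 0 0.0025 1"}}

```text
t: 4.28
position: [512.7, -29.7, 331.2]
ee_rot: [0.001, 0.061, 0.998, -0.0]
contact_force: [-2.4, -0.2, 7.9]
finger_gap: -0.001
grasp_force: 3.8
```

Pad 2 is rigid (7.9 N with no sinking). On to pad 3.

>>> {"api": "play_rows", "payload": {"motion": "0 0 0 0 0 -0.03 1; 0 0 0 0.0005 0.06 -0.035 1; 0 0 0 0.001 0.1256 -0.035 1; 0 0 0 0.001 0.1256 -0.035 1; 0 0 0 0.001 0.1256 -0.015 1; 0 0 0 0.001 0.1256 -0.004 1; 0 0 0 0.001 0.1256 -0.001 1; 0 0 0 0.001 0.1256 -0.001 1"}}

```text
t: 5.28
position: [518.3, 19.6, 331.2]
ee_rot: [0.0, 0.062, 0.998, -0.0]
contact_force: [-3.2, 0.9, 7.0]
finger_gap: -0.003
grasp_force: 3.4
```

Pad 3 is rigid too. On to pad 4.

>>> {"api": "play_rows", "payload": {"motion": "0 0 0 0 0 -0.03 1; 0 0 0 0.0005 0.06 -0.035 1; 0 0 0 0.001 0.1256 -0.035 1; 0 0 0 0.001 0.1256 -0.035 1; 0 0 0 0.001 0.1256 -0.015 1; 0 0 0 0.001 0.1256 -0.004 1; 0 0 0 0.001 0.1256 -0.0005 1; 0 0 0 0.001 0.1256 -0.0005 1"}}

```text
t: 6.28
position: [524.1, 69.4, 331.2]
ee_rot: [0.0, 0.062, 0.998, -0.0]
contact_force: [-2.6, -0.1, 5.6]
finger_gap: 0.002
grasp_force: 2.5
```

Pad 4 is rigid. Back to pad 1.

>>> {"api": "play_rows", "payload": {"motion": "0 0 0 0 0 -0.04 1; 0 0 0 -0.001 -0.13 -0.045 1; 0 0 0 -0.002 -0.26 -0.045 1; 0 0 0 -0.003 -0.3768 -0.045 1; 0 0 0 -0.003 -0.3768 -0.045 1; 0 0 0 -0.003 -0.3768 -0.015 1; 0 0 0 -0.003 -0.3768 -0.005 1; 0 0 0 -0.003 -0.3768 -0.005 1"}}

```text
t: 7.28
position: [506.9, -78.8, 332.2]
ee_rot: [-0.001, 0.061, 0.998, 0.0]
contact_force: [-0.3, -0.4, -0.3]
finger_gap: -0.002
grasp_force: 0.0
```

>>> {"api": "play_rows", "payload": {"motion": "0 0 0 0 0 0.002 1; 0 0 0 0 0 0.0045 1; 0 0 0 0 0 0.0045 1; 0 0 0 0 0 0.0045 1"}}

```text
t: 7.78
position: [507.0, -79.5, 331.2]
ee_rot: [0.0, 0.061, 0.998, 0.0]
contact_force: [-0.6, 1.9, 3.4]
finger_gap: -0.003
grasp_force: 1.3
```

Pad 1 held at 331.2 under 3.4 N, so it is rigid. On to pad 0.

>>> {"api": "play_rows", "payload": {"motion": "0 0 0 0 0 -0.03 1; 0 0 0 -0.0005 -0.06 -0.035 1; 0 0 0 -0.001 -0.1256 -0.035 1; 0 0 0 -0.001 -0.1256 -0.035 1; 0 0 0 -0.001 -0.1256 -0.015 1; 0 0 0 -0.001 -0.1256 -0.004 1; 0 0 0 -0.001 -0.1256 0 1; 0 0 0 -0.001 -0.1256 0 1"}}

```text
t: 8.78
position: [501.2, -129.2, 330.9]
ee_rot: [-0.0, 0.061, 0.998, -0.0]
contact_force: [0.0, 0.7, 0.3]
finger_gap: 0.0
grasp_force: 0.0
```

>>> {"api": "play_rows", "payload": {"motion": "0 0 0 0 0 0.003 1; 0 0 0 0 0 0.005 1; 0 0 0 0 0 0.005 1"}}

```text
t: 9.15
position: [501.3, -129.4, 329.1]
ee_rot: [0.0, 0.061, 0.998, 0.0]
contact_force: [0.3, 1.4, 2.9]
finger_gap: -0.001
grasp_force: 1.5
```

It gives. Pressing through the 4 mm release point.

>>> {"api": "play_rows", "payload": {"motion": "0 0 0 0 0 0.003 1; 0 0 0 0 0 0.006 1; 0 0 0 0 0 0.009 1; 0 0 0 0 0 0.009 1; 0 0 0 0 0 0.009 1; 0 0 0 0 0 0.009 1"}}

```text
t: 9.9
position: [501.2, -129.5, 325.3]
ee_rot: [0.0, 0.061, 0.998, 0.0]
contact_force: [1.2, 2.6, 2.8]
finger_gap: -0.0
grasp_force: 1.5
```

>>> {"api": "play_rows", "payload": {"motion": "0 0 0 0 0 -0.02 1; 0 0 0 0 0 -0.06 1; 0 0 0 0 0 -0.15 1; 0 0 0 0 0 -0.25 1; 0 0 0 0 0 -0.35 1; 0 0 0 0 0 -0.4 1; 0 0 0 0 0 -0.4 1; 0 0 0 0 0 -0.4 1"}}

```text
t: 10.9
position: [501.1, -129.6, 484.1]
ee_rot: [-0.001, 0.062, 0.998, 0.0]
contact_force: [0.1, 0.3, 0.2]
finger_gap: 0.002
grasp_force: 0.0
```

```bash
python3 -c "
from h import *
print(robot.get_state()['position'])
a=snap('scene','s2')['pixels'][160:330,200:460,::-1];b=snap('wrist','w2')['pixels'][:,:,::-1]
cv2.imwrite('pics/e.png',np.vstack([cv2.resize(a,(480,314)),cv2.resize(b,(480,280))]))"
```

```text
[ 501.07517964 -129.6038662   484.12110598]
```

View pics/e.png

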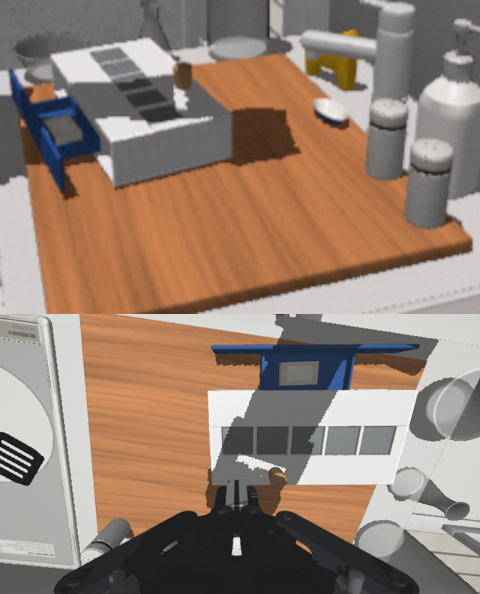

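The pictures show the drawer sprung out about 60 mm (front edge at row 345, safe edge at row 390). The match box is in its tray, the cork and shakers are standing, and the hand is clear. Handing in.

```bash
python3 -c "
from rig import workorder; print(workorder.sign_off())"
```

```text
the job is handed in; nothing more can be done
None
```

The hidden catch was pad 0 (the safe's right-hand end). Pressing it sprang the drawer about 60 mm out, nothing else looked moved in the final pictures, the hand is clear above the safe, and the job is handed in (about 11 s of robot time).

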